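# Open the tall jar on the dental ceramist's carousel and hold it to the front

### The arm

A 6-joint arm with a two-finger parallel gripper is mounted at the origin on the work surface. World frame = base frame: x ahead of the robot, y to its left, z up, the work surface at z = 0. Lengths are in mm, angles in degrees, forces in N, time in s.
With the tool pointing down it reaches from about 350 to 850 mm from the base axis. Payload 8.1 kg.
Tool frame: the origin (TCP) lies at the very end of the fingers, on their centre line; the grasp point (between the pads) lies 19 mm behind it (r.grip_point_offset is the distance from the TCP to the grasp point, in mm); z points along the fingers, y is the line along which they close (so a half turn about z gives the same grasp; the last joint's range is limited). The gripper opens to 85 mm and grips with 20 to 120 N. Pads are 22 mm wide; open, the fingers measure 114 mm over their backs; the gripper's body (76 mm by 85 mm) begins 54 mm behind the grasp point. The pads swing forward as they close: fully open they stand 13 mm farther back than shut.
Start: joints at [-74.393, 7.471, 85.268, -0, 87.261, -4.893], TCP at [210.149, -561.999, 231.292] pointing down, gripper open.
Joint ranges: [-169.43, 169.43], [-51.17, 129.36], [1.28, 143.12], [-76.62, 256.62], [0, 156.53], [-152.29, 152.29]. Speed limits (degrees/s): [136.94, 136.94, 159.86, 180, 180, 180].

### API

Orientations are given as [roll, pitch, yaw] about the fixed x, y, z axes, in that order (R = Rz(yaw) Ry(pitch) Rx(roll)).
In Python, from bench import status, eyes, r gives the robot as it stands.
- The arm moves only by the shell command python3 -m handwheel 'ROWS' [FORCE]. ROWS is a JSON object whose one key "series" holds a list that holds one entry, the list of rows, each a list of 7 numbers: the shift along the tool's x, y, z in cm, then the turn, a rotation vector about the tool's x, y, z in rad, then the opening, from 0 (shut) to 1 (fully open). In form: {"series": [[[tx, ty, tz, rx, ry, rz, claw], ...]]}. A call has 1 to 12 rows; each row is the pose to reach, as a shift and turn from the pose commanded when the call began, along the tool's axes at that moment; what a row does not reach only later rows make up. A row lasts 1/8 s, in which the tool goes at most 62.5 mm and 10.7 degrees, less where a joint would pass 70% of its speed; a pose out of reach is approached as far as the arm can. A call with a gripper value outside its range is refused whole. The fingers move at their own pace and stop on an object; FORCE is the grip in N (left out, the last holds). Time passes only in rows, so rows that repeat a pose let the fingers close. It gives the time, the measured TCP pose, the force, the opening and the grip force at its end, in the units of the state.
- status.sense(): the state, without advancing time (a new reading comes with each control period).
- eyes.snapshot(name): name is "side" or "top" or "wrist"; returns a dict with "img" (384x512x3 uint8, red, green, blue), "mtx" (3x3 intrinsics, pixels), "k1" (the pictures are not rectified: a ray, as slopes to the right and down, at radius r is drawn at 1 + k1 r^2 times it, then the intrinsics apply), "R" (3x3) and "t" (3): a world point X has camera coordinates R X + t. Camera axes: x right, y down, z forward; pixel columns grow to the right and rows downward; lengths in mm; the calibration is good to about 2 mm. A picture is of the moment at which its call begins. There is no depth.
- r.hand_in(): hands the job in; it is judged then, once.
The state is a dict: "time": time; "joint_pos": joint angles; "qd": joint speeds; "joint_efforts": joint torques, N m; "tool_pos": TCP position; "tcp_rot": TCP orientation; "ft_force": force on the tool from outside, world axes, zero at the start; "wrist_torque": the same for the moment, N m; "finger_gap": finger opening in mm; "grip_force": force on a finger pad.
Only numpy, scipy, OpenCV 4.12 (cv2) and the standard library are available. Lean on these libraries where they do the work, as an engineer would, in place of code of your own. Each camera call takes 0.05 s, during which the arm holds its last target. There are 200 camera calls.

### The job

Get the tall jar ready for the ceramist to dip into: lift the loose cap off the tall jar on the carousel and set it down flat, open side down, in the round white cap holder without dropping it. Then gently turn the carousel until the open tall jar stands squarely at its front, over the middle of the ledge with the brush, and keep it still there: finish with the gripper closed on the knob on top of the carousel's column, holding it. Leave the other jars in their wells and everything else on the bench where it is.

Things in the scene. Friction and masses are not known exactly. Their poses are not given: they have to be found in the camera images.
- carousel_foot: Fixed grey foot of the jar carousel. Origin: centre of its underside, below the turntable's axis; z up. Its front, -x, is the side where a shallow ledge (170 mm wide along y, rims 10 mm high, a brush lying in it) reaches out from under the turntable, 108 to 166 mm from the axis. The front looks roughly towards the robot (within 0.35 rad of world -x).
- turntable: Aluminium turntable, 216 mm across, with a 13 mm column in the middle. Origin: on its axis, under the 6 mm deck, 20 mm above the bench; x points to the tall jar's well. Turns without end either way about z (friction about 0.03 N m), stays where left. One tall and five low jars, white with grey lids, stand loose in 9 mm deep wells 60 degrees apart, 72 mm from the axis.
- carousel_knob: Round black knob on top of the turntable's column, turning with it: 32 mm diameter, 28 mm high. Origin: on the axis at its underside, 126 mm above the bench (top at 154 mm); x as the turntable's. The tall jar's cap ends 7 mm below the knob's underside, the open tall jar 24 mm below, the low jars 52 mm below.
- tall_jar: The only tall jar on the carousel: white, 41 mm diameter, 62 mm to the shoulder, then a neck of 29 mm diameter to the open rim at 76 mm. Origin: centre of its underside, 26 mm above the bench on the deck, 72 mm from the turntable's axis; z up. Loose in its well (0.8 mm play), 60 to 145 g.
- jar_cap: Grey round push-on cap of the tall jar, sitting loosely over its neck (1.5 mm play, no thread): 36 mm diameter, 30 mm high, hollow for the lowest 13 mm, solid above, 16 to 30 g. Origin: centre of its open underside, which at the start is 89 mm above the bench (cap top at 119 mm); z up. Lifted straight up by 15 mm it is free.
- cap_holder: Loose low white ceramic dish that holds the cap: 57 mm outer diameter, 10 mm high, with a round flat-bottomed recess 45 mm wide, its floor 4 mm above the dish's underside. About 120 g. Stands on the bench to the left or right of the carousel. Origin: centre of its underside; z up. The cap is set in it the same way up as on the jar, open side down.
- low_jar1: One of the five low jars on the carousel, with its lid screwed on: 41 mm diameter, 48 mm high. Origin: centre of its underside. Counted counter-clockwise seen from above, it stands 60 degrees round from the tall jar. Stays in its well.
- low_jar2: One of the five low jars on the carousel, with its lid screwed on: 41 mm diameter, 48 mm high. Origin: centre of its underside. Counted counter-clockwise seen from above, it stands 120 degrees round from the tall jar. Stays in its well.
- low_jar3: One of the five low jars on the carousel, with its lid screwed on: 41 mm diameter, 48 mm high. Origin: centre of its underside. Counted counter-clockwise seen from above, it stands 180 degrees round from the tall jar. Stays in its well.
- low_jar4: One of the five low jars on the carousel, with its lid screwed on: 41 mm diameter, 48 mm high. Origin: centre of its underside. Counted counter-clockwise seen from above, it stands 240 degrees round from the tall jar. Stays in its well.
- low_jar5: One of the five low jars on the carousel, with its lid screwed on: 41 mm diameter, 48 mm high. Origin: centre of its underside. Counted counter-clockwise seen from above, it stands 300 degrees round from the tall jar. Stays in its well.
- brush: Small brush, 145 mm long, 7 mm thick, lying in the ledge of the foot. Origin: under its middle. Leave it there.
- liquid_bottle: Loose amber bottle with black cap, 42 mm diameter, 85 mm high, on the other side of the carousel from the cap holder. Origin: centre of its underside. Leave it alone.
- palette: Loose white ceramic mixing palette, 90 x 90 mm, 10 mm high, on the bench at the far left. Origin: centre of its underside. Leave it alone.
- jaw_model: Loose plaster model of a jaw, about 66 x 64 mm, 28 mm high, to the right of the carousel. Origin: underside, centre of its round part. Leave it alone.
- tweezers: Loose steel tweezers lying on the bench at the near right, about 130 mm long along x, 6 mm high. Origin: underside, near the middle. Leave them alone.
- rinse_glass: Loose empty glass, 60 mm diameter, 60 mm high, far right. Origin: centre of its underside. Leave it alone.
Things that resemble listed ones, but are neither listed nor needed, are in the scene too. Leave any blue look-alike of the jar_cap alone. What is shaped like the low_jar5 but red is not meant.

How it is judged (in metres and radians):
On the way:
1. the cap sits flat in the cap holder and has been let go (horizontal distance between jar_cap and cap_holder below 0.007 m and z of jar_cap in the frame of cap_holder between 0.002 and 0.0065 m and angle between jar_cap's own z axis and vertical below 0.12 rad and contact force between the fingers and jar_cap below 0.1 N and linear speed of jar_cap below 0.02 m/s), for 0.2 s.
At the end, for the whole second after the job is handed in: Cap released, flat on the floor of the holder's recess (within 7 mm of centre). Tall jar upright in its well, within 11 mm (9 degrees) of the foot's front centre line. Gripper round the knob (within 20 mm of the axis), fingers on it with 3 N or more, turntable at rest. Low jars in their wells (all of step 1 and y of tall_jar in the frame of carousel_foot between -0.011 and 0.011 m and x of tall_jar in the frame of carousel_foot below -0.06 m and z of tall_jar in the frame of carousel_foot below 0.03 m and angle between tall_jar's own z axis and vertical below 0.08 rad and contact force between the fingers and carousel_knob above 3 N and angular speed of turntable below 0.05 rad/s and height (world z) of the grasp point between 0.12 and 0.168 m and horizontal distance between the grasp point and carousel_knob below 0.02 m and horizontal distance between each of low_jar1, low_jar2, low_jar3, low_jar4, low_jar5 and turntable below 0.08 m and angle between each of low_jar1, low_jar2, low_jar3, low_jar4, low_jar5's own z axis and vertical below 0.1 rad); the arm keeps its last pose, push and grip.
It fails at once if a jar on the carousel is tipped over or pulled out of its well (angle between any of low_jar1, low_jar2, low_jar3, low_jar4, low_jar5, tall_jar's own z axis and vertical above 0.35 rad or height (world z) of any of low_jar1, low_jar2, low_jar3, low_jar4, low_jar5, tall_jar above 0.045 m).
It fails at once if the turntable is flung round (faster than 2.5 rad/s) (angular speed of turntable above 2.5 rad/s).
It fails at once if another thing on the bench is pushed more than 30 mm from its place or knocked over (distance of any of liquid_bottle, palette, jaw_model, tweezers, rinse_glass, brush from where it was at the start of the episode above 0.03 m or angle between any of liquid_bottle, palette, jaw_model, tweezers, rinse_glass, brush's own z axis and vertical above 0.5 rad).
It fails at once if the cap is dropped (falls freely from more than about 12 mm) (contact force between the fingers and jar_cap below 0.05 N and linear speed of jar_cap above 0.5 m/s).
It fails at once if the cap holder is pushed more than 30 mm or tipped (distance of cap_holder from where it was at the start of the episode above 0.03 m or angle between cap_holder's own z axis and vertical above 0.3 rad).
It also fails if it takes over 64 s, if anything falls off the work surface, if the arm or the gripper's body presses on something with over 40 N, if the wrist force passes 120 N, or if a joint passes its speed limit or range.

## Working session

There is one attempt and no reset: what is moved stays moved. The work goes in short steps, Python scripts to look and compute and a shell command to move; the robot and the scene stay as the last step left them, time stands still between calls to the robot, and variables do not carry over. Pictures are saved under pics/ and viewed, at most 10 in all, crops included, and the job is handed in when it is done.

```bash
mkdir -p pics; ls
python3 - <<'E'
from bench import status, eyes, r
import cv2
print(status.sense())
for n in ("top","side"):
    s=eyes.snapshot(n); print(n,s["mtx"],s["k1"],s["R"],s["t"])
    cv2.imwrite(f"pics/{n}0.png",s["img"][:,:,::-1])
E
```

```text
pics
{'time': 0.0, 'joint_pos': array([-7.43922190e+01,  7.51605102e+00,  8.53301861e+01,  1.22593424e-03,
        8.72616962e+01, -4.89515958e+00]), 'qd': array([-0.04742671,  0.13945811, -0.02935223, -0.03753336, -0.00310383,
        0.08217078]), 'joint_efforts': array([-2.38307985e-03, -5.69393671e+01, -5.00559783e+01, -1.96549040e-04,
        1.46313803e-02, -8.07024421e-07]), 'tool_pos': array([ 210.01032756, -561.45054751,  230.22591663]), 'tcp_rot': array([-1.79892565e+02, -1.04301960e-02,  2.05028711e+01]), 'ft_force': array([0.36772206, 0.25583686, 0.99438811]), 'wrist_torque': array([-0.05139643, -0.00385242,  0.02980595]), 'grip_force': 0.0, 'finger_gap': 85.58469266107895}
top [[357.91120265   0.         258.22820634]
 [  0.         357.91120265 192.28075922]
 [  0.           0.           1.        ]] -0.09234421416471122 [[ 0.01279126 -0.99911165  0.04015332]
 [-0.99611193 -0.01623275 -0.08658822]
 [ 0.0871631  -0.03888963 -0.99543467]] [-48.07003405 541.2201137  853.47438831]
side [[431.92029424   0.         253.13072686]
 [  0.         431.92029424 190.75140787]
 [  0.           0.           1.        ]] -0.1283227586945966 [[-0.99687812 -0.07888365  0.00337327]
 [-0.0439682   0.51914011 -0.85355747]
 [ 0.06558053 -0.85104108 -0.52098779]] [ 550.94092018  124.15827458 1156.59697299]
```

View pics/top0.png

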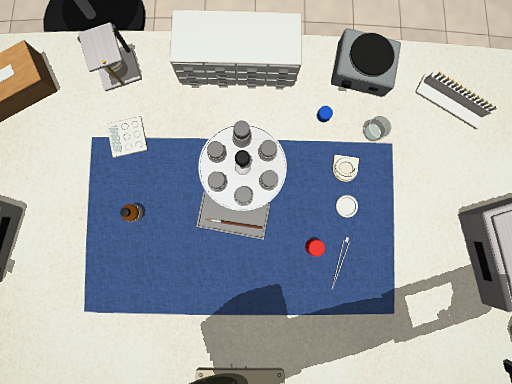

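View pics/side0.png

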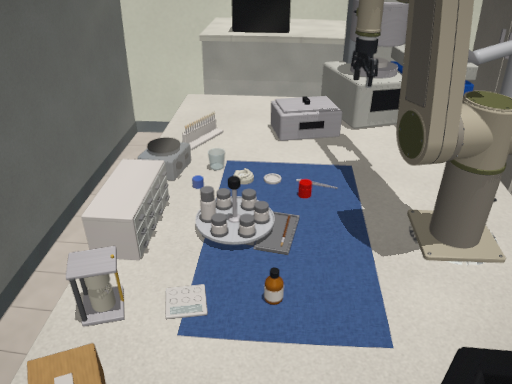

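The top view shows the carousel at (242,165), its knob at (242,158) and the front ledge with the brush at (235,222). Candidates:
- **Tall jar's cap:** grey, on the tall jar at (242,130), top/far side. In the side view it is at (207,193). Its look-alikes are the blue cap at (325,114), the low-jar lids at (216,151), (267,149), (270,179), (243,195) and (217,181), and the red jar at (316,247).
- **Cap holder:** the white ring at (346,206). The jaw model at (345,168) and the glass at (377,128) could be mistaken for it.

By the description I choose the cap at (242,130) and the holder at (346,206).

```bash
cat > h.py <<'E'
import numpy as np, cv2
from bench import status, eyes, r
def ray(s,u,v):
    k=s["k1"]; K=s["mtx"]; R=s["R"]; t=s["t"]
    n=cv2.undistortPoints(np.array([[[u,v]]],float),K,np.array([k,0,0,0,0.]))[0,0]
    return -R.T@t, R.T@np.array([n[0],n[1],1.])
def plane(s,u,v,z):
    c,d=ray(s,u,v); return c+d*(z-c[2])/d[2]
def tri(s1,p1,s2,p2):
    c1,d1=ray(s1,*p1); c2,d2=ray(s2,*p2)
    a=np.linalg.lstsq(np.c_[d1,-d2],c2-c1,rcond=None)[0]
    A,B=c1+a[0]*d1,c2+a[1]*d2
    return (A+B)/2, np.linalg.norm(A-B)
def proj(s,X):
    return cv2.projectPoints(np.array([X],float),cv2.Rodrigues(s["R"])[0],s["t"],s["mtx"],np.array([s["k1"],0,0,0,0.]))[0][0,0]
def pcirc(s,pix,z):
    P=np.array([plane(s,u,v,z)[:2] for u,v in pix])
    # algebraic circle fit
    a=np.linalg.lstsq(np.c_[2*P,np.ones(len(P))],(P**2).sum(1),rcond=None)[0]
    return a[:2],np.sqrt(a[2]+a[:2]@a[:2])
E
python3 - <<'E'
from h import *
s=eyes.snapshot("top"); q=eyes.snapshot("side"); im=s["img"]
print("cam",-s["R"].T@s["t"])
for n,p,z in [("knob",(242,154),154),("captop",(242,127),119),("holder",(346.5,206),10),("deck",(243,167),26),("low a",(216,150),74),("low b",(268,148),74),("low c",(270,179),74),("low d",(243,195),74),("low e",(217,181),74)]:
    print(n,plane(s,*p,z).round(1))
hsv=cv2.cvtColor(im,cv2.COLOR_RGB2HSV)
m=((hsv[...,1]<60)&(hsv[...,2]>150)).astype(np.uint8)
n,l,st,ce=cv2.connectedComponentsWithStats(m)
for x,y in [(346,206),(235,180)]:
    i=l[y,x]; print(st[i],ce[i])
    c=max(cv2.findContours((l==i).astype(np.uint8),cv2.RETR_EXTERNAL,cv2.CHAIN_APPROX_NONE)[0],key=len)[:,0]
    print(pcirc(s,c,10 if x>300 else 26), len(c))
print("box", plane(s,172,84,0).round(1),plane(s,301,88,0).round(1),tri(s,(301,64),q,(94,209)) ,tri(s,(172,64),q,(94,209)))
crops=[cv2.resize(im[105:245,190:370,::-1],None,fx=4,fy=4,interpolation=cv2.INTER_CUBIC)]
cv2.imwrite("pics/crop.png",crops[0])
E
```

```text
cam [465.33921811  -6.05054007 898.3714567 ]
knob [6.109e+02 1.000e-01 1.540e+02]
captop [678.9   1.5 119. ]
holder [ 512.  -264.2   10. ]
deck [603.6  -1.8  26. ]
low a [634.9  61.6  74. ]
low b [642.1 -59.9  74. ]
low c [569.  -65.2  74. ]
low d [530.6  -3.2  74. ]
low e [562.2  57.5  74. ]
[336 195  22  23 387] [346.51162791 205.81136951]
(array([ 512.5292389 , -264.71448591]), np.float64(27.474057661716138)) 61
[     0      0    512    384 103170] [235.71894931 152.17281186]
(array([647.0871465 , -20.31619763]), np.float64(536.7629865468065)) 2992
box [823.1 187.    0. ] [ 820.6 -150.     0. ] (array([1012.74951474, -152.89334474,  -91.73552721]), np.float64(152.675876121487)) (array([866.05735478, 172.31019884, 138.14797398]), np.float64(94.69718003911895))
```

View pics/crop.png

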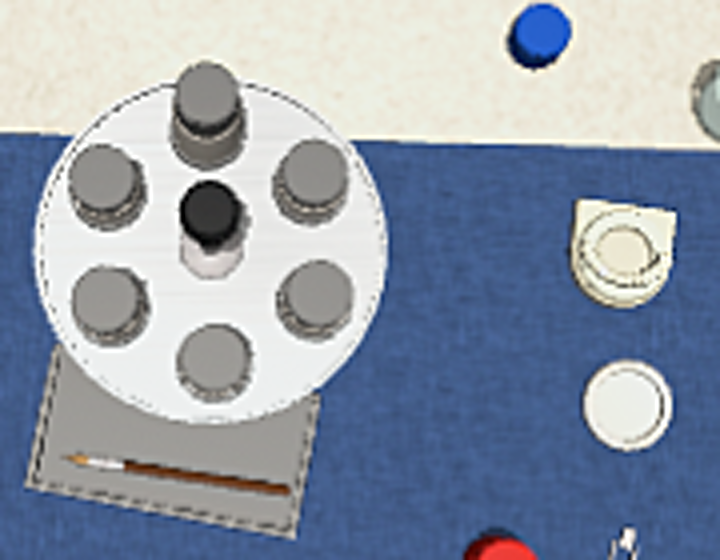

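The crop confirms the choice: grey cap top at about pixel (242,129), low lids around it, the knob at (242.5,158), the recessed white holder at (346.5,206), and the ledge tilted by about 10°. The tall jar is almost opposite the front. I'll measure the ledge and move over the cap.

```bash
cat >> h.py <<'E'
from scipy.spatial.transform import Rotation as Ro
def go(xyz,yaw,frm=None):
    """shift (cm) and turn (rad) in tool axes to a tool-down pose"""
    st=status.sense(); p=st["tool_pos"] if frm is None else np.array(frm[0])
    R0=Ro.from_euler("xyz",st["tcp_rot"] if frm is None else frm[1],degrees=True)
    R1=Ro.from_euler("xyz",[180,0,yaw],degrees=True)
    print("row",(R0.inv().apply(np.array(xyz)-p)/10).round(2),(R0.inv()*R1).as_rotvec().round(3))
E
python3 - <<'E'
from h import *
s=eyes.snapshot("top")
print("knob",plane(s,242.4,157.6,154),"cap",plane(s,241.6,128.6,119))
L=[(197.3,226.4),(263.3,238.5)]
a,b=[plane(s,*p,10) for p in L]; e=b-a; print(a,b,np.hypot(*e[:2]),"front dir deg",np.degrees(np.arctan2(-e[0],e[1]))%360, np.degrees(np.arctan2(e[0],-e[1])))
go([674.5,0,200],0,([210.1,-562,231.3],[180,0,20.5]))
E
```

```text
knob [603.26528894  -0.84428022 154.        ] cap [675.17999016   2.34106742 119.        ]
[456.26925966 108.44270365  10.        ] [428.70219147 -54.76592693  10.        ] 165.5203925316034 front dir deg 170.41283502260933 -9.587164977390653
row [ 63.18 -36.38   3.13] [ 0.    -0.     0.358]
```

```bash
python3 -m handwheel '{"series": [[[63.2,-36.4,3.1,0,0,0.358,1],[63.2,-36.4,3.1,0,0,0.358,1],[63.2,-36.4,3.1,0,0,0.358,1],[63.2,-36.4,3.1,0,0,0.358,1],[63.2,-36.4,3.1,0,0,0.358,1],[63.2,-36.4,3.1,0,0,0.358,1],[63.2,-36.4,3.1,0,0,0.358,1],[63.2,-36.4,3.1,0,0,0.358,1],[63.2,-36.4,3.1,0,0,0.358,1],[63.2,-36.4,3.1,0,0,0.358,1],[63.2,-36.4,3.1,0,0,0.358,1],[63.2,-36.4,3.1,0,0,0.358,1]]]}' 20
python3 - <<'E'
from h import *
st=status.sense(); print(st["time"],st["tool_pos"],st["tcp_rot"],st["joint_pos"])
E
```

```text
time: 1.75
tool_pos: [675.7, 2.9, 199.7]
tcp_rot: [-180.0, 0.0, 0.1]
ft_force: [-0.6, -0.5, 0.5]
finger_gap: 85.2
grip_force: 0.0
1.75 [675.72837461   2.9428994  199.73125518] [-1.79981383e+02  1.91991581e-02  8.05013533e-02] [-4.10519383e+00  1.99976988e+01  7.40400878e+01  1.72087340e-02
  8.59827204e+01  8.58130993e+01]
```

Run:
```python
from h import *
st=status.sense(); print(st["tool_pos"])
w=eyes.snapshot("wrist"); q=eyes.snapshot("side")
print("wcam",-w["R"].T@w["t"],w["R"][2],w["mtx"][0,0])
for n,X in [("cap",(675,2,119)),("knob",(603,-1,154)),("tcp",st["tool_pos"])]: print(n,proj(w,X),proj(q,X))
cv2.imwrite("pics/w1.png",np.hstack([w["img"][:,:,::-1][:,:400],cv2.resize(q["img"][100:260,130:290,::-1],(384,384))]))
```

```text
[675.72837461   2.9428994  199.73125518]
wcam [756.21370324   4.56993884 341.67855432] [-3.15179517e-01  4.06480005e-04 -9.49031984e-01] 304.1259523151912
cap [257.49954898 200.38425869] [206.97137549 188.4548508 ]
knob [261.45628349 307.47861165] [233.96294655 177.48211783]
tcp [257.18169515 251.66716525] [204.99216408 161.40954273]
```

View pics/w1.png

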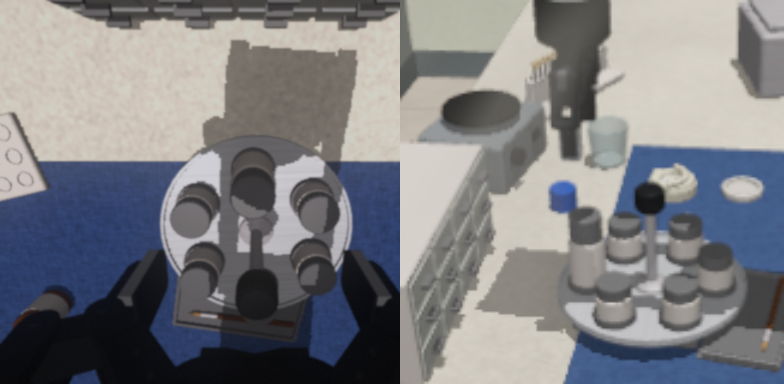

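The wrist picture shows the cap top near (254,195) and the knob top near (257,298). That is within a few mm of the top-view estimates, and the gripper is centred. In the side view the gripper is above the tall jar and clear of the box. I descend now, staying high on the cap so the tips clear the dish rim later.

```bash
python3 -m handwheel '{"series": [[[0,0,2.5,0,0,0,1],[0,0,5,0,0,0,1],[0,0,7,0,0,0,1],[0,0,8.5,0,0,0,1],[0,0,9.5,0,0,0,1],[0,0,10.2,0,0,0,1],[0,0,10.2,0,0,0,1],[0,0,10.2,0,0,0,1]]]}' 20 && python3 -m handwheel '{"series": [[[0,0,0,0,0,0,0.65],[0,0,0,0,0,0,0.6],[0,0,0,0,0,0,0.55],[0,0,0,0,0,0,0.5],[0,0,0,0,0,0,0.46],[0,0,0,0,0,0,0.43],[0,0,0,0,0,0,0.4],[0,0,0,0,0,0,0.37],[0,0,0,0,0,0,0.3],[0,0,0,0,0,0,0.25],[0,0,0,0,0,0,0.2],[0,0,0,0,0,0,0.2]]]}' 25
python3 - <<'E'
from h import *
w=eyes.snapshot("wrist"); q=eyes.snapshot("side")
cv2.imwrite("pics/w2.png",np.hstack([w["img"][:,60:460,::-1],cv2.resize(q["img"][130:230,170:270,::-1],(384,384))]))
E
```

```text
time: 2.85
tool_pos: [675.2, 0.3, 99.1]
tcp_rot: [180.0, -0.1, -0.0]
ft_force: [-0.5, -0.5, 0.2]
finger_gap: 85.2
grip_force: 0.0
time: 4.35
tool_pos: [674.7, 0.3, 98.3]
tcp_rot: [180.0, -0.0, -0.0]
ft_force: [0.1, -0.1, 0.1]
finger_gap: 35.2
grip_force: 25.0
```

View pics/w2.png

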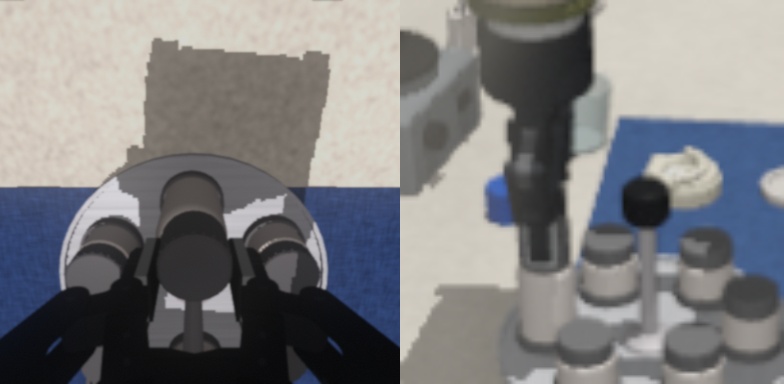

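The fingers are closed on the cap (gap 35 mm, 25 N). In the wrist view the cap top is at (254,266), between the pads. Next: lift straight up slowly.

```bash
python3 -m handwheel '{"series": [[[0,0,-0.3,0,0,0,0.2],[0,0,-0.8,0,0,0,0.2],[0,0,-1.4,0,0,0,0.2],[0,0,-2.2,0,0,0,0.2],[0,0,-3.5,0,0,0,0.2],[0,0,-5,0,0,0,0.2],[0,0,-7,0,0,0,0.2],[0,0,-9,0,0,0,0.2],[0,0,-9,0,0,0,0.2],[0,0,-9,0,0,0,0.2]]]}'
python3 - <<'E'
from h import *
st=status.sense(); print(st["tool_pos"],st["tcp_rot"])
w=eyes.snapshot("wrist"); q=eyes.snapshot("side")
print(proj(q,st["tool_pos"]))
print("wrist px->cap top",plane(w,254,266,st["tool_pos"][2]+20.7))
cv2.imwrite("pics/w3.png",np.hstack([w["img"][:,60:460,::-1],cv2.resize(q["img"][100:200,160:260,::-1],(384,384),interpolation=cv2.INTER_CUBIC)]))
E
```

```text
time: 5.7
tool_pos: [674.5, 0.3, 188.0]
tcp_rot: [-180.0, 0.0, -0.0]
ft_force: [-0.3, -0.5, -0.3]
finger_gap: 35.0
grip_force: 24.9
[6.74501760e+02 2.64089994e-01 1.87991553e+02] [-1.79999606e+02  1.74427812e-02 -1.27328361e-02]
[205.89088439 165.01974274]
wrist px->cap top [678.84472057   1.94857039 208.69155295]
```

View pics/w3.png

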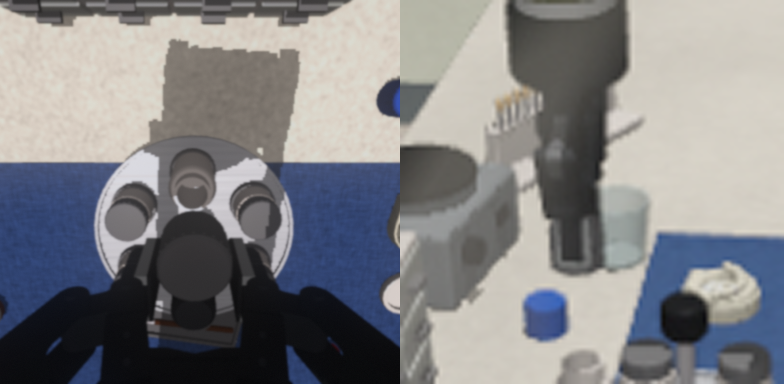

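The cap is held and the tall jar stands open (neck at (253,190) in the wrist image). I'll carry it over the holder.

```bash
python3 -m handwheel '{"series": [[[-0.8,1.3,0,0,0,0,0.2],[-2.4,3.9,0,0,0,0,0.2],[-4.3,7,0,0,0,0,0.2],[-6.2,10.1,0,0,0,0,0.2],[-8.1,13.2,0,0,0,0,0.2],[-10,16.3,0,0,0,0,0.2],[-11.9,19.5,0,0,0,0,0.2],[-13.8,22.6,0,0,0,0,0.2],[-15.2,25,0,0,0,0,0.2],[-16.2,26.5,0,0,0,0,0.2],[-16.2,26.5,0,0,0,0,0.2],[-16.2,26.5,0,0,0,0,0.2]]]}'
python3 - <<'E'
from h import *
st=status.sense(); print(st["tool_pos"],st["tcp_rot"],st["finger_gap"])
w=eyes.snapshot("wrist"); im=w["img"]
print("pred holder",proj(w,(512.5,-264.6,10)),"pred cap",proj(w,st["tool_pos"]+[0,0,20.7]))
m=((cv2.cvtColor(im,cv2.COLOR_RGB2HSV)[...,1]<70)&(im.min(2)>110)).astype(np.uint8)
cv2.imwrite("pics/w4.png",cv2.resize(im[130:350,130:390,::-1],None,fx=2.7,fy=2.7,interpolation=cv2.INTER_CUBIC))
E
```

```text
time: 7.3
tool_pos: [512.7, -264.2, 188.2]
tcp_rot: [-180.0, -0.0, -0.0]
ft_force: [0.1, 0.3, 0.0]
finger_gap: 35.0
grip_force: 25.0
[ 512.74443938 -264.15074222  188.15903435] [-1.79972853e+02 -6.88825081e-04 -3.58490780e-03] 35.0474660776077
pred holder [256.23293432 169.18103367] pred cap [257.60765912 274.22968381]
```

View pics/w4.png

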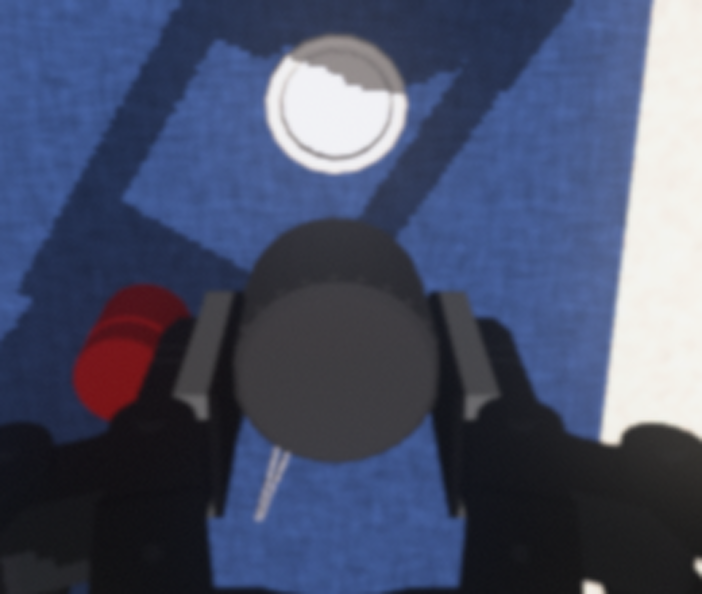

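The wrist view shows the cap top at pixel (254.4,267.4) and the holder rim centre at (254.8,168.5), so the cap is about 2 to 3 mm too far in x. I'll shift by -2 mm, come lower and check from close by.

```bash
python3 -m handwheel '{"series": [[[-0.1,0,1,0,0,0,0.2],[-0.2,0,3,0,0,0,0.2],[-0.2,0,5.5,0,0,0,0.2],[-0.2,0,8,0,0,0,0.2],[-0.2,0,10.5,0,0,0,0.2],[-0.2,0,12.5,0,0,0,0.2],[-0.2,0,13.8,0,0,0,0.2],[-0.2,0,14.3,0,0,0,0.2],[-0.2,0,14.3,0,0,0,0.2],[-0.2,0,14.3,0,0,0,0.2]]]}'
python3 - <<'E'
from h import *
st=status.sense(); print(st["tool_pos"],st["finger_gap"])
w=eyes.snapshot("wrist"); im=w["img"]
print("pred holder",proj(w,(512.5,-264.6,10)),"pred cap",proj(w,st["tool_pos"]+[0,0,20.7]))
cv2.imwrite("pics/w5.png",cv2.resize(im[130:350,130:390,::-1],None,fx=2.7,fy=2.7,interpolation=cv2.INTER_CUBIC))
hsv=cv2.cvtColor(im,cv2.COLOR_RGB2HSV)
m=((hsv[...,1]<70)&(im.min(2)>90)).astype(np.uint8)
n,l,sts,ce=cv2.connectedComponentsWithStats(m)
for i in range(1,n):
    if sts[i,4]>300: print(sts[i],ce[i])
E
```

```text
time: 8.6
tool_pos: [511.3, -265.2, 46.3]
tcp_rot: [179.9, -0.1, -0.0]
ft_force: [-0.4, -1.0, -0.0]
finger_gap: 35.2
grip_force: 25.0
[ 511.28941585 -265.15965053   46.33065334] 35.157957391888985
pred holder [255.78714808 221.45794035] pred cap [257.6692049  274.15052526]
[  181     0   133   124 13465] [244.17957668  54.89112514]
[  420     0    92   384 22265] [478.85147092 209.97291713]
[ 209  178   88   61 3061] [251.39170206 204.16073179]
```

View pics/w5.png

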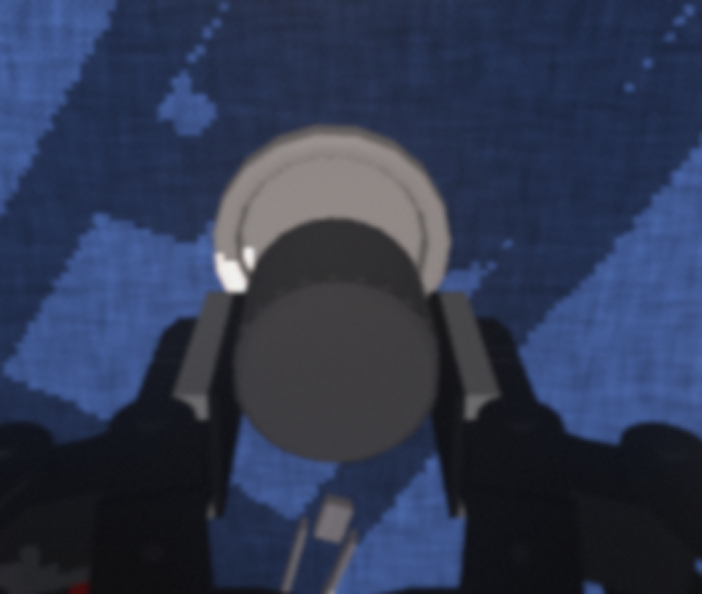

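Run:
```python
from h import *
st=status.sense(); w=eyes.snapshot("wrist"); z=st["tool_pos"][2]+20.7
f=lambda u,v,z: plane(w,130+(u+.5)/2.7-.5,130+(v+.5)/2.7-.5,z)[:2].round(1)
print("rec top",f(333,155,10),"-22.5; outer",f(333,131,10),"-28.5; sides",f(214,245,10),f(450,245,10),f(238,235,10),f(428,235,10))
print("cap top c",f(336,371,z),f(336,463,z),f(336,282,z),f(234,365,z),f(440,365,z)," cap bottom far edge",f(336,218,z-30),"-18", st["tool_pos"])
```

```text
rec top [ 535.5 -262.8] -22.5; outer [ 541.2 -262.9] -28.5; sides [ 513.2 -234.7] [ 513.2 -290.5] [ 515.8 -240.5] [ 515.8 -285.2]
cap top c [ 515.  -263.5] [ 496.4 -263.5] [ 531.7 -263.5] [ 516.2 -246.3] [ 516.2 -281.1]  cap bottom far edge [ 530.9 -263.5] -18 [ 511.28562083 -265.13872891   46.35941091]
```

The holder centre is at (512.8,-262.8) and the cap centre at about (513.6,-263.5), an error of about 1 mm. I'll lower it gently.

```bash
python3 -m handwheel '{"series": [[[-0.05,-0.05,0.6,0,0,0,0.2],[-0.05,-0.05,1.2,0,0,0,0.2],[-0.05,-0.05,1.8,0,0,0,0.2],[-0.05,-0.05,2.3,0,0,0,0.2],[-0.05,-0.05,2.7,0,0,0,0.2],[-0.05,-0.05,2.95,0,0,0,0.2],[-0.05,-0.05,3.1,0,0,0,0.2],[-0.05,-0.05,3.2,0,0,0,0.2],[-0.05,-0.05,3.2,0,0,0,0.2],[-0.05,-0.05,3.2,0,0,0,0.2]]]}'
```

```text
time: 9.95
tool_pos: [510.2, -264.3, 13.4]
tcp_rot: [180.0, -0.0, -0.0]
ft_force: [0.3, 0.2, 0.6]
finger_gap: 35.3
grip_force: 25.0
```

```bash
python3 -m handwheel '{"series": [[[0,0,0,0,0,0,0.45],[0,0,0,0,0,0,0.5],[0,0,0,0,0,0,0.6],[0,0,0,0,0,0,0.7],[0,0,0,0,0,0,0.7],[0,0,0,0,0,0,0.7],[0,0,-1,0,0,0,0.7],[0,0,-3,0,0,0,0.7],[0,0,-7,0,0,0,0.7],[0,0,-12,0,0,0,0.7],[0,0,-18,0,0,0,0.7],[0,0,-18,0,0,0,0.7]]]}'
python3 - <<'E'
from h import *
st=status.sense(); print(st["tool_pos"])
w=eyes.snapshot("wrist")
print(proj(w,(511,-263,34)))
cv2.imwrite("pics/w6.png",cv2.resize(w["img"][90:310,130:390,::-1],None,fx=2.7,fy=2.7,interpolation=cv2.INTER_CUBIC))
# yaw for the knob: tall jar currently ~0..2 deg
for yaw in (-45,): go([603,-1,200],yaw)
E
```

```text
time: 11.45
tool_pos: [513.7, -266.4, 202.4]
tcp_rot: [179.6, -0.7, -0.0]
ft_force: [0.8, -0.2, -0.0]
finger_gap: 59.8
grip_force: 0.0
[ 513.65031216 -266.38300642  202.43198357]
[251.37284767 175.41385551]
row [  9.08 -26.45  -0.18] [ 0.002 -0.009  0.785]
```

View pics/w6.png

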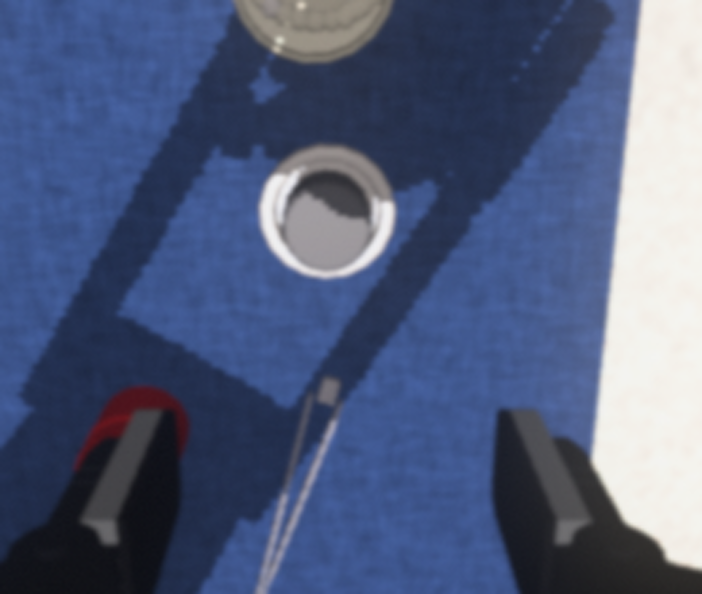

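The cap sits centred and flat in the dish (cap top at crop (327,225), recess around it). Next I go above the knob with yaw -45°, which leaves room for a 168° counter-clockwise turn.

```bash
python3 -m handwheel '{"series": [[[0.8,-2.4,0,0,0,0.07,0.7],[2.4,-7,0,0,0,0.2,0.7],[4.1,-11.7,0,0,0,0.35,0.7],[5.8,-16.4,0,0,0,0.5,0.7],[7.4,-21,0,0,0,0.64,0.7],[8.7,-24.7,0,0,0,0.75,0.7],[9.3,-26.4,0,0,0,0.785,0.7],[9.3,-26.4,0,0,0,0.785,0.7],[9.3,-26.4,0,0,0,0.785,0.7]]]}'
python3 - <<'E'
from h import *
st=status.sense(); print(st["tool_pos"],st["joint_pos"])
w=eyes.snapshot("wrist"); t=eyes.snapshot("side")
print("pred knob",proj(w,(603,-.5,154)),"jar rim",proj(w,(675,1,102)))
cv2.imwrite("pics/w7.png",np.hstack([w["img"][:,60:460,::-1],cv2.resize(t["img"][110:260,170:320,::-1],(384,384),interpolation=cv2.INTER_CUBIC)]))
E
```

```text
time: 12.62
tool_pos: [602.5, -0.9, 192.8]
tcp_rot: [179.9, 0.0, -44.9]
ft_force: [1.1, -0.1, 0.3]
finger_gap: 59.6
grip_force: 0.0
[602.54956667  -0.89597595 192.7975099 ] [-4.94473737e+00  9.07149969e+00  8.75483734e+01 -2.46574700e-02
  8.34460307e+01  1.30008061e+02]
pred knob [254.31940208 219.95518603] jar rim [185.6895777  131.49359204]
```

View pics/w7.png

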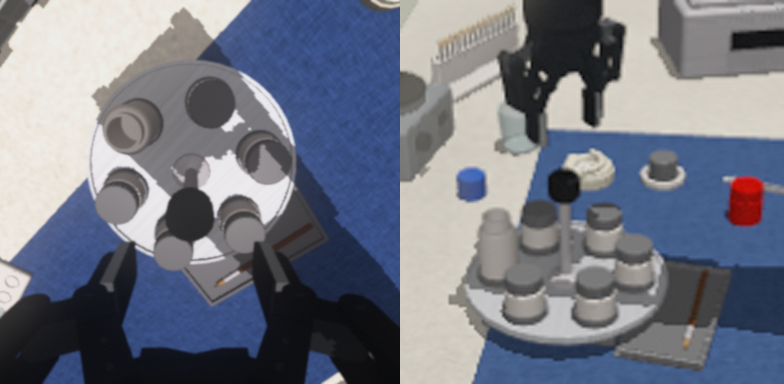

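The wrist view shows the knob at (250,214), where expected given the known (-4,-6) px bias. The open tall jar's mouth is at (184,128), and all the low jars are in their wells. I descend and grip the knob.

```bash
python3 -m handwheel '{"series": [[[0,0,2,0,0,0,0.7],[0,0,4,0,0,0,0.7],[0,0,5.7,0,0,0,0.65],[0,0,6.7,0,0,0,0.6],[0,0,7.1,0,0,0,0.5],[0,0,7.1,0,0,0,0.45],[0,0,7.1,0,0,0,0.4],[0,0,7.1,0,0,0,0.37],[0,0,7.1,0,0,0,0.3],[0,0,7.1,0,0,0,0.2],[0,0,7.1,0,0,0,0.1],[0,0,7.1,0,0,0,0.1]]]}' 40
```

```text
time: 14.22
tool_pos: [604.9, 1.2, 123.5]
tcp_rot: [-179.8, -0.1, -44.9]
ft_force: [6.5, 6.1, -2.9]
finger_gap: 30.8
grip_force: 39.9
```

```bash
python3 -m handwheel '{"series": [[[0,0,0,0,0,-0.03,0.1],[0,0,0,0,0,-0.08,0.1],[0,0,0,0,0,-0.15,0.1],[0,0,0,0,0,-0.23,0.1],[0,0,0,0,0,-0.31,0.1],[0,0,0,0,0,-0.39,0.1],[0,0,0,0,0,-0.47,0.1],[0,0,0,0,0,-0.55,0.1],[0,0,0,0,0,-0.63,0.1],[0,0,0,0,0,-0.68,0.1],[0,0,0,0,0,-0.7,0.1],[0,0,0,0,0,-0.7,0.1]]]}'
python3 - <<'E'
from h import *
t=eyes.snapshot("side")
cv2.imwrite("pics/s8.png",cv2.resize(t["img"][110:260,170:320,::-1],(384,384),interpolation=cv2.INTER_CUBIC))
E
```

```text
time: 15.72
tool_pos: [604.8, 1.0, 123.5]
tcp_rot: [-179.9, -0.2, -4.8]
ft_force: [6.9, 4.9, -2.2]
finger_gap: 30.9
grip_force: 39.9
```

View pics/s8.png

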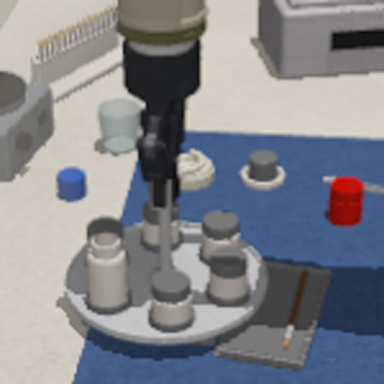

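The side view shows the tall jar has turned with the table by about 40°. I keep turning, easing the 2 mm offset.

```bash
python3 -m handwheel '{"series": [[[0.05,-0.05,0,0,0,-0.03,0.1],[0.1,-0.1,0,0,0,-0.08,0.1],[0.15,-0.15,0,0,0,-0.15,0.1],[0.15,-0.15,0,0,0,-0.24,0.1],[0.15,-0.15,0,0,0,-0.34,0.1],[0.15,-0.15,0,0,0,-0.44,0.1],[0.15,-0.15,0,0,0,-0.54,0.1],[0.15,-0.15,0,0,0,-0.64,0.1],[0.15,-0.15,0,0,0,-0.74,0.1],[0.15,-0.15,0,0,0,-0.82,0.1],[0.15,-0.15,0,0,0,-0.88,0.1],[0.15,-0.15,0,0,0,-0.9,0.1]]]}' && python3 -m handwheel '{"series": [[[0,0,0,0,0,-0.03,0.1],[0,0,0,0,0,-0.08,0.1],[0,0,0,0,0,-0.15,0.1],[0,0,0,0,0,-0.24,0.1],[0,0,0,0,0,-0.34,0.1],[0,0,0,0,0,-0.44,0.1],[0,0,0,0,0,-0.54,0.1],[0,0,0,0,0,-0.64,0.1],[0,0,0,0,0,-0.74,0.1],[0,0,0,0,0,-0.82,0.1],[0,0,0,0,0,-0.88,0.1],[0,0,0,0,0,-0.9,0.1]]]}' && python3 -m handwheel '{"series": [[[0,0,0,0,0,-0.05,0.1],[0,0,0,0,0,-0.12,0.1],[0,0,0,0,0,-0.2,0.1],[0,0,0,0,0,-0.28,0.1],[0,0,0,0,0,-0.34,0.1],[0,0,0,0,0,-0.38,0.1],[0,0,0,0,0,-0.4,0.1],[0,0,0,0,0,-0.4,0.1],[0,0,0,0,0,-0.4,0.1]]]}'
python3 - <<'E'
from h import *
t=eyes.snapshot("side"); w=eyes.snapshot("wrist"); s=eyes.snapshot("top"); print(status.sense()["joint_pos"])
a=np.radians(170.4); f=np.array([np.cos(a),np.sin(a)])
X=np.r_[np.array([603.5,-.5])+72*f,102]; X2=np.r_[np.array([603.5,-.5])+72*f,26]
print("pred jar rim: side",proj(t,X),"wrist",proj(w,X),"top",proj(s,X))
cv2.imwrite("pics/f9.png",np.hstack([w["img"][:,60:460,::-1],cv2.resize(t["img"][110:260,170:320,::-1],(384,384),interpolation=cv2.INTER_CUBIC)]))
cv2.imwrite("pics/top9.png",s["img"][:,:,::-1])
np.savez("f9.npz",side=t["img"],wrist=w["img"],top=s["img"])
E
```

```text
time: 17.27
tool_pos: [604.9, 0.9, 123.5]
tcp_rot: [180.0, -0.0, 46.7]
ft_force: [-4.7, 0.2, 6.7]
finger_gap: 30.8
grip_force: 40.6
time: 18.77
tool_pos: [605.1, 0.9, 123.5]
tcp_rot: [179.9, 0.0, 98.3]
ft_force: [-3.1, -0.9, 5.3]
finger_gap: 30.7
grip_force: 40.5
time: 19.9
tool_pos: [605.2, 0.9, 123.5]
tcp_rot: [180.0, 0.1, 121.1]
ft_force: [-3.7, 0.4, 5.2]
finger_gap: 30.7
grip_force: 40.5
[-4.75376179e+00  1.24068323e+01  9.12228105e+01 -2.36628320e-02
  7.62984583e+01 -3.58717674e+01]
pred jar rim: side [260.60499838 198.27332857] wrist [149.51583085 160.00592773] top [236.40864294 193.07151022]
```

View pics/f9.png

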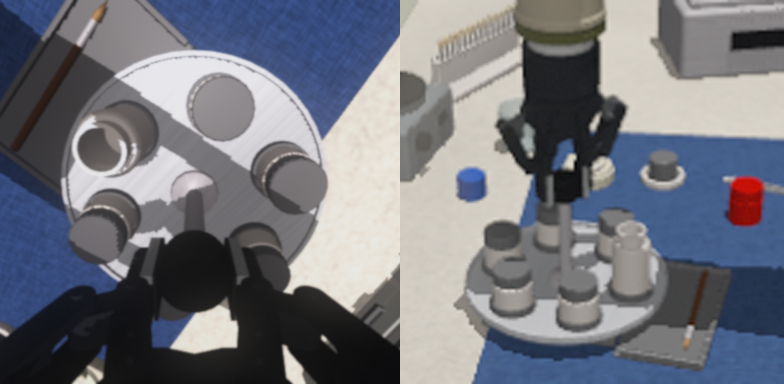

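The jar is near the front. The mouth is at wrist pixel (162,147) and at side crop (231,231). I'll work out the remaining angle from both views.

Run:
```python
from h import *
t=eyes.snapshot("side"); w=eyes.snapshot("wrist")
deg=lambda v: np.degrees(np.arctan2(v[1],v[0]))%360
k=plane(w,255,272,154)[:2]
kb=plane(w,255,191,26)[:2]
print("wrist: knob",k,"column base",kb,"(column base px guess)")
R=plane(w,162,147,102)[:2]; print("rim",R,deg(R-k),np.hypot(*(R-k)),deg(R-kb))
for n,p in [("lowA",(281,108)),("lowB",(355,183)),("lowC",(163,235))]:
    P=plane(w,*p,74)[:2]; print(n,P,deg(P-k),np.hypot(*(P-k)),deg(P-kb))
f=lambda u,v:(170+(u+.5)/2.56-.5,110+(v+.5)/2.56-.5)
for n,p,z in [("rim",(231,231),102),("knobtop",(165,176),154),("lowfront",(177,282),74),("low2",(112,273),74),("low3",(102,233),74)]:
    print("side",n,plane(t,*f(*p),z)[:2])
# ledge in side view: outer corners, predicted pixels in the crop
for X in [(456.3,108.4,10),(428.7,-54.8,10)]:
    u=proj(t,X); print("ledge px crop",(u-[170,110])*2.56)
# ring fit in wrist
im=w["img"]; g=cv2.cvtColor(im,cv2.COLOR_RGB2GRAY)[100:200,120:240]
cv2.imwrite("pics/r10.png",np.hstack([cv2.resize(im[90:210,110:250,::-1],None,fx=2.8,fy=2.8,interpolation=cv2.INTER_CUBIC),cv2.resize(t["img"][155:255,240:340,::-1],(336,336),interpolation=cv2.INTER_CUBIC)]))
```

```text
wrist: knob [600.70605322   9.77257208] column base [604.48762022   4.67520769] (column base px guess)
rim [535.23210172  21.50426176] 169.84148400053166 66.51669615278452 166.34188071815643
lowA [582.0479353   71.77522692] 106.747828153752 64.74916656853978 108.49103991941632
lowB [649.45234893  56.87976999] 44.02033581945153 67.78856423329702 49.26108764942884
lowC [557.96235256 -42.49717559] 230.72534138330533 67.52148152204072 225.39570260776537
side rim [533.74087088  19.66875975]
side knobtop [601.93764389   3.9452239 ]
side lowfront [583.39373119  73.92091384]
side low2 [649.97143862  63.97238622]
side low3 [672.14869139  -8.55202658]
ledge px crop [301.40648128 360.36838825]
ledge px crop [327.97839559 268.22726938]
```

View pics/r10.png

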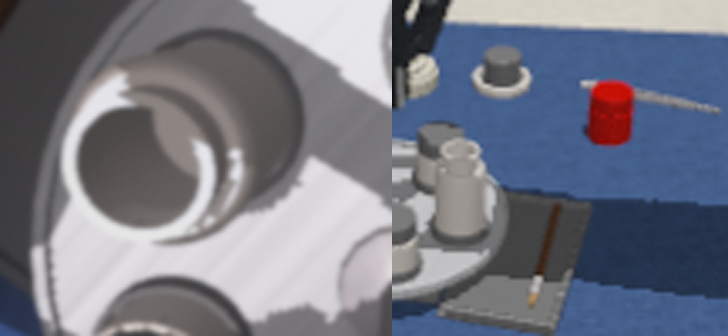

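The low jars opposite each other, in both views, and the turn count all put the tall jar at about 167.3°. The front is at 170.4°, so one small last turn of 3° remains.

```bash
python3 -m handwheel '{"series": [[[0,0,0,0,0,-0.02,0.1],[0,0,0,0,0,-0.04,0.1],[0,0,0,0,0,-0.055,0.1],[0,0,0,0,0,-0.055,0.1],[0,0,0,0,0,-0.055,0.1],[0,0,0,0,0,-0.055,0.1],[0,0,0,0,0,-0.055,0.1],[0,0,0,0,0,-0.055,0.1]]]}' && python3 -c "
from bench import r
print(r.hand_in())"
```

```text
time: 21.15
tool_pos: [605.2, 0.9, 123.5]
tcp_rot: [180.0, 0.1, 124.3]
ft_force: [-2.4, 0.5, 4.6]
finger_gap: 30.6
grip_force: 40.5
the job is handed in; nothing more can be done
None
```

The job is handed in at 21 s, with no verdict returned: the cap is flat in the holder, the open tall jar is within about 1° of the front by my measurement, and the gripper is holding the knob at 40 N. I viewed 13 pictures, over the limit of 10.

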